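Set the tilt of a notebook display stand

ROBOT

A 6-joint arm with a two-finger parallel gripper is mounted at the origin on a cart in front of the work surface, level with it; the furniture and walls round the work are solid. World frame = base frame: x ahead of the robot, y to its left, z up, the work surface at z = 0. Lengths are in m, angles in rad, forces in N, time in s.
With the tool pointing down it reaches from about 0.375 to 0.9 m from the base axis. Payload 3.1 kg.
Tool frame: the origin (TCP) lies midway between the tips of the shut fingers; the grasp point (between the pads) lies 19 mm behind it; z points along the fingers, y is the line along which they close (so a half turn about z gives the same grasp; the last joint's range is limited). The gripper opens to 87 mm and grips with 3 to 60 N. Pads are 19 mm wide; open, the fingers measure 117 mm over their backs; the gripper's body (75 mm by 190 mm) begins 51 mm behind the grasp point.
Start: joints at [1.026, 0.527, 1.433, -0, 1.181, -0.178], TCP at [0.224, 0.583, 0.197] pointing down, gripper open.
Joint ranges: [-3.08, 3.08], [-0.75, 2.2], [0.22, 2.44], [-1.43, 4.57], [0, 2.65], [-2.85, 2.85]. Speed limits (rad/s): [2.79, 2.79, 3.14, 3.14, 3.14, 3.14].

INTERFACE

Orientations are given as a unit quaternion [x, y, z, w].
In Python, from rig import arm gives the robot as it stands. The module is installed in compiled form; this text tells all that it offers.
- The arm moves only by the tool move_arm, never from a script. Its argument "commands" is a list of rows, each a list of 6 numbers: the shift along the world's x, y, z in units of 0.5 m (1.0 is 0.5 m), then the turn, a rotation vector about the world's x, y, z in units of 45 degrees (1.0 is 45 degrees). In form: [[x, y, z, wx, wy, wz], ...]. A call has 1 to 12 rows; each row shifts and turns the commanded pose from where the row before left it; what a row does not reach is not made up. A row lasts 1/12 s, in which the tool goes at most 41.7 mm and 7.16 degrees, less where a joint would pass 70% of its speed; a pose out of reach is approached as far as the arm can. A call with a number of a shift or a turn outside -1 to 1 is refused whole. A call with a gripper value outside its range is refused whole. "claw" is the gripper's target within -1 to 1 (shut at 1, half-way at 0, fully open at -1), set as the call begins (left out, the last holds). The fingers move at their own pace and stop on an object; the grip force is fixed at half the most. Time passes only in rows, so rows that do not move let the fingers close. It gives the time, the measured TCP pose, the force, the opening and the grip force at its end, in the units of the state.
- arm.sense(): the state, without advancing time (a new reading comes with each control period).
- arm.read_camera(name): name is "scene" or "side" or "wrist"; returns a dict with "img" (480x640x3 uint8, red, green, blue), "z_map" (480x640 float32, m along the optical axis (not along the pixel's ray), 0 where there is no reading), "fx", "fy", "cx", "cy" (pixels), "k1" (the pictures are not rectified: a ray, as slopes to the right and down, at radius r is drawn at 1 + k1 r^2 times it, then the intrinsics apply), "cam_to_world" (4x4, takes a point from camera to world coordinates). Camera axes: x right, y down, z forward; pixel columns grow to the right and rows downward; lengths in m; the calibration is good to about 2 mm. A picture is of the moment at which its call begins.
- arm.close_job(): hands the job in; it is judged then, once.
The state is a dict: "t": time; "joints": joint angles; "dq": joint speeds; "joint_efforts": joint torques, N m; "ee_pos": TCP position; "eef_rot": TCP orientation; "contact_force": force on the tool from outside, world axes, zero at the start; "ft_torque": the same for the moment, N m; "finger_gap": finger opening in m; "grasp_force": force on a finger pad.
Only numpy, scipy, OpenCV 4.12 (cv2) and the standard library are available. Lean on these libraries where they do the work, as an engineer would, in place of code of your own. Each camera call takes 0.05 s, during which the arm holds its last target. There are 200 camera calls.

TASK

Two small display stands on the low table hold a notebook each on a board with a stiff friction hinge. Raise the board with the red-and-white striped notebook until it leans back 20 degrees from upright, let go, and make sure it stays there. Leave the other stand, with the checked notebook, as it is.

Things in the scene. Friction and masses are not known exactly. Their poses are not given: they have to be found in the camera images.
- stripe_board (a joint): Backward lean (rad) of the board with the red-and-white striped notebook: 0 upright (a stop), 0.35 is 20 degrees back; it grows as the top goes back and down (stop at 1.35). It starts laid well back, about 0.85 to 1.2. The hinge is stiff and stays where it is left; moving it takes about 3 to 5 N at the knob.
- stripe_knob (a point): Centre of the black ball knob, 24 mm across, on the striped notebook's board (133 mm wide, notebook 153 x 178 x 14 mm on its front). It stands 32 mm beyond the board's top edge on a stem 8 mm thick, 217 mm from the hinge line along the board and 4 mm behind it. Pinched from above by fingers that close along the hinge line, it turns between them as the board swings.
- stripe_hinge (a point): Middle of the hinge line of that stand, 24 mm above the table; base 110 x 104 x 10 mm, fixed. Axes: y along the hinge, z up, x level, to where the board leans back (the notebook faces -x). At lean q the knob is at x = 0.217 sin q + 0.004 cos q, z = 0.217 cos q - 0.004 sin q. The stands are left and right, either way round, facing roughly to the robot's left.
- gingham_knob (a point): Centre of the like black ball knob, 24 mm across, on the other stand, which holds the smaller grey-green checked notebook (109 x 160 x 12 mm). To be left as it is. Behind both stands, from about 0.62 m ahead of the robot, is the edge of a higher table (top 0.32 m up): stay on the near side of it when crossing from left to right.

How it is judged:
At the end, for the whole second after the job is handed in: The striped notebook's board leans back 20 degrees from upright, give or take 10 degrees, and stays there at rest; the checked notebook's board is as it was found (its knob within 15 mm) (value of joint stripe_board between 0.175 and 0.524 rad and velocity of joint stripe_board between -0.03 and 0.03 rad/s and distance of gingham_knob from where it was at the start of the episode below 0.015 m); the robot touches nothing.
It fails at once if the other stand's board is moved (its knob by more than 15 mm) (distance of gingham_knob from where it was at the start of the episode above 0.015 m).
It also fails if it takes over 38 s, if anything falls off the work surface, if the arm or the gripper's body presses on something with over 40 N, if the wrist force passes 120 N, or if a joint passes its speed limit or range.

## Working session

There is one attempt and no reset: what is moved stays moved. The work goes in short steps, Python scripts to look and compute and a tool call to move; the robot and the scene stay as the last step left them, time stands still between calls to the robot, and variables do not carry over. Pictures are saved under pics/ and viewed, at most 10 in all, crops included, and the job is handed in when it is done.

Besides the shell and the picture viewer there is one more tool, called after "Request:" by a JSON object that holds its "method" and its "body". move_arm: Moves the arm, as the interface text tells. Its arguments: {"type":"object","properties":{"commands":{"type":"array","items":{"type":"array","items":{"type":"number"}}},"claw":{"type":"number"}},"required":["commands"]}

```bash
mkdir -p pics
cat > h.py <<'E'
import numpy as np, cv2
from rig import arm
def cloud(d):
    v,u=np.mgrid[0:480,0:640]
    K=np.array([[d["fx"],0,d["cx"]],[0,d["fy"],d["cy"]],[0,0,1.]])
    p=cv2.undistortPoints(np.stack([u,v],-1).reshape(-1,1,2).astype(float),K,np.array([d["k1"],0,0,0.])).reshape(480,640,2)
    z=d["z_map"][...,None]
    P=np.concatenate([p*z,z],-1)
    T=np.array(d["cam_to_world"]); W=P@T[:3,:3].T+T[:3,3]
    W[d["z_map"]==0]=np.nan
    return W
E
python3 - <<'E'
from h import *
for n in ("scene","side"):
    d=arm.read_camera(n); cv2.imwrite(f"pics/{n}0.png",d["img"][...,::-1]); np.save(n,cloud(d)); print(n,np.array(d["cam_to_world"]).round(2).tolist())
s=arm.sense(); print(s["eef_rot"],s["ee_pos"],s["t"])
E
```

```text
scene [[0.68, -0.51, 0.53, -0.08], [-0.73, -0.45, 0.51, -0.48], [-0.02, -0.74, -0.68, 0.91], [0.0, 0.0, 0.0, 1.0]]
side [[1.0, -0.08, 0.06, 0.46], [-0.1, -0.87, 0.49, -0.36], [0.01, -0.49, -0.87, 0.96], [0.0, 0.0, 0.0, 1.0]]
[ 1.82336347e-01  9.83235737e-01 -9.13017220e-04 -3.30272651e-04] [0.22373682 0.58282191 0.1961842 ] 0.1
```

View pics/scene0.png

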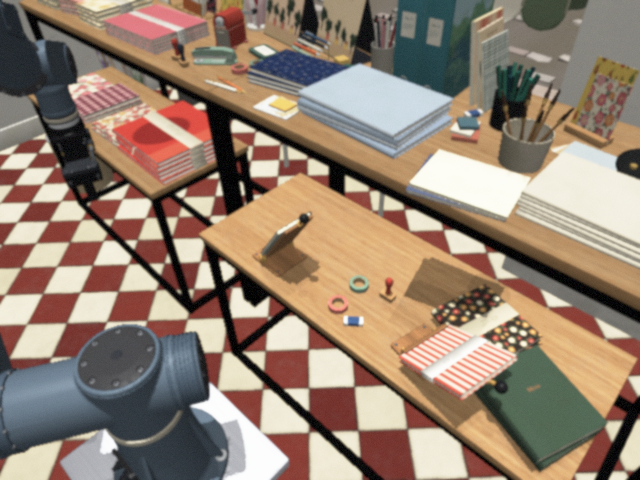

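View pics/side0.png

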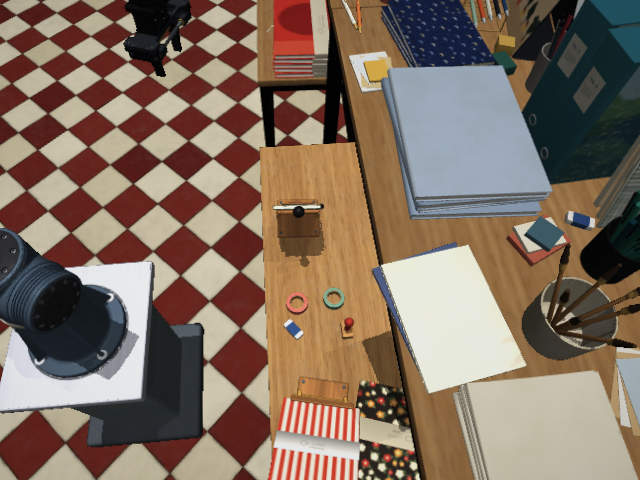

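The scene view has the striped notebook on the right with its knob at about (502,386), leaning towards -y. The checked stand's knob is at about (305,217). In the side view, the striped stand's base is at about (323,389).

Run:
```python
from h import *
W=np.load("scene.npy"); I=cv2.imread("pics/scene0.png").astype(int)
def knob(u,v,r=14):
    w=W[v-r:v+r,u-r:u+r].reshape(-1,3); c=I[v-r:v+r,u-r:u+r].reshape(-1,3)
    m=(c.max(1)<50)&(w[:,2]>.04); w=w[m]; print(len(w),np.nanmedian(w,0),np.nanmin(w,0),np.nanmax(w,0)); return w
from scipy.optimize import least_squares
for uv in((502,386),(305,217)):
    w=knob(*uv); w=w[np.isfinite(w).all(1)]
    cam=np.array([-.08,-.48,.91]); m0=np.median(w,0); d=(m0-cam)/np.linalg.norm(m0-cam)
    r=least_squares(lambda c:np.linalg.norm(w-c,axis=1)-.012,m0+.009*d,loss="soft_l1",f_scale=.002); print(r.x,np.abs(r.fun).mean())
# notebook plane
m=np.zeros((480,640),bool); m[320:400,395:520]=1
w=W[m]; w=w[np.isfinite(w).all(1)&(w[:,2]>.03)]
best=None;rng=np.random.default_rng(0)
for _ in range(500):
    a=w[rng.choice(len(w),3,False)]; n=np.cross(a[1]-a[0],a[2]-a[0]); L=np.linalg.norm(n)
    if L<1e-6: continue
    n/=L; k=abs((w-a[0])@n)<.003
    if best is None or k.sum()>best.sum(): best=k
p=w[best]; c=p.mean(0); n=np.linalg.svd(p-c,full_matrices=False)[2][2]; n*=np.sign(n[2])
print("plane",len(p),c,n,"lean",np.arcsin(n[2]),"dir",np.degrees(np.arctan2(-n[1],-n[0])))
print("ext",p.min(0),p.max(0))
# base
S=np.load("side.npy"); 
for (u,v) in((323,389),(300,377),(348,381),(298,390),(345,395),(323,380)): print((u,v),S[v,u])
```

```text
107 [ 0.46653734 -0.39528128  0.121214  ] [ 0.4601899  -0.40626691  0.04339502] [ 0.5277213  -0.37658313  0.12667848]
[ 0.47163184 -0.39501527  0.11335282] 0.007668447494099058
33 [0.49506699 0.12356262 0.20838724] [0.48958406 0.11773633 0.19950607] [0.50236894 0.12914417 0.21659755]
[0.50167673 0.13202782 0.20529442] 0.0014212103500441566
plane 4245 [ 0.49187955 -0.29529604  0.08512185] [0.10143057 0.41911007 0.90225196] lean 1.1249637316610865 dir -103.60480022791282
ext [ 0.40568352 -0.38398897  0.03102155] [ 0.60147691 -0.1834911   0.12224054]
(323, 389) [ 0.52303662 -0.17790896  0.01084627]
(300, 377) [ 0.47822681 -0.14866803  0.00793811]
(348, 381) [ 0.57753259 -0.164979    0.00173241]
(298, 390) [ 0.47156052 -0.17918497  0.03212441]
(345, 395) [ 0.56660184 -0.19378861  0.00942266]
(323, 380) [ 0.5251116  -0.15975475  0.01023263]
```

Request:
{"method": "move_arm", "body": {"commands": [[0,0,0.08,0,0,0],[0,0,0.08,0,0,0],[0,0,0.08,0,0,0],[0,0,0.08,0,0,0],[0,0,0.08,0,0,0]], "claw": -1}}

```text
t: 0.52
ee_pos: [0.2237, 0.5828, 0.3985]
eef_rot: [0.182, 0.983, -0.001, -0.0]
contact_force: [-0.6, 0.6, -0.1]
finger_gap: 0.0873
grasp_force: 0.0
```

Request:
{"method": "move_arm", "body": {"commands": [[0.04,-0.055,0,0,0,-0.07],[0.04,-0.055,0,0,0,-0.07],[0.04,-0.055,0,0,0,-0.07],[0.04,-0.055,0,0,0,-0.07],[0.04,-0.055,0,0,0,-0.07],[0.04,-0.055,0,0,0,-0.07],[0.04,-0.055,0,0,0,-0.07],[0.04,-0.055,0,0,0,-0.07],[0.04,-0.055,0,0,0,-0.07],[0.04,-0.055,0,0,0,-0.07],[0.04,-0.055,0,0,0,-0.07],[0.04,-0.055,0,0,0,-0.07]]}}

```text
t: 1.52
ee_pos: [0.4645, 0.2518, 0.3966]
eef_rot: [0.492, 0.87, -0.0, -0.0]
contact_force: [0.0, 0.1, -0.4]
finger_gap: 0.0869
grasp_force: 0.0
```

Request:
{"method": "move_arm", "body": {"commands": [[0,-0.065,0,0,0,-0.083],[0,-0.065,0,0,0,-0.083],[0,-0.065,0,0,0,-0.083],[0,-0.065,0,0,0,-0.083],[0,-0.065,0,0,0,-0.083],[0,-0.065,0,0,0,-0.083],[0,-0.065,0,0,0,-0.083],[0,-0.065,0,0,0,-0.083],[0,-0.065,0,0,0,-0.083],[0,-0.065,0,0,0,-0.083],[0,-0.065,0,0,0,-0.083],[0,-0.065,0,0,0,-0.083]]}}

```text
t: 2.52
ee_pos: [0.4635, -0.138, 0.3967]
eef_rot: [0.787, 0.617, -0.0, -0.0]
contact_force: [0.4, 0.4, 0.6]
finger_gap: 0.0867
grasp_force: 0.0
```

Request:
{"method": "move_arm", "body": {"commands": [[0.002,-0.064,0,0,0,0],[0.002,-0.064,0,0,0,0],[0.002,-0.064,0,0,0,0],[0.002,-0.064,0,0,0,0],[0.002,-0.064,0,0,0,0],[0.002,-0.064,0,0,0,0],[0.002,-0.064,0,0,0,0],[0.002,-0.064,0,0,0,0],[0,0,-0.08,0,0,0],[0,0,-0.08,0,0,0],[0,0,-0.08,0,0,0],[0,0,-0.08,0,0,0]]}}

```text
t: 3.52
ee_pos: [0.4716, -0.3925, 0.235]
eef_rot: [0.786, 0.618, 0.0, -0.0]
contact_force: [0.4, -0.3, 0.1]
finger_gap: 0.0871
grasp_force: 0.0
```

Run:
```python
from h import *
d=arm.read_camera("wrist"); cv2.imwrite("pics/w1.png",d["img"][...,::-1]); np.save("wrist",cloud(d)); print(arm.sense()["ee_pos"])
```

```text
[ 0.46757535 -0.38778179  0.22587456]
```

View pics/w1.png

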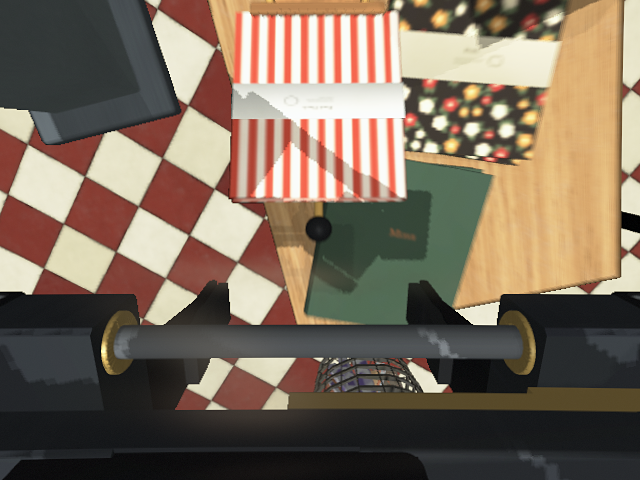

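The knob is at (319,229) in the wrist picture, roughly centred between the fingers, with the notebook square to the gripper. Next I'll measure it precisely.

Run:
```python
from h import *
W=np.load("wrist.npy"); I=cv2.imread("pics/w1.png").astype(int)
w=W[215:244,304:334].reshape(-1,3); c=I[215:244,304:334].reshape(-1,3)
w=w[(c.max(1)<45)]; w=w[np.isfinite(w).all(1)&(w[:,2]>.09)]
print(len(w),w.min(0),w.max(0),w.mean(0))
# edge and top of notebook
m=W[150:190,245:395].reshape(-1,3); m=m[np.isfinite(m).all(1)]; c=m.mean(0); n=np.linalg.svd(m-c,full_matrices=False)[2][2]; n*=np.sign(n[2]); print(n,np.arcsin(n[2]),c)
s=arm.sense(); print({k:np.round(s[k],4) for k in("t","ee_pos","eef_rot","dq","contact_force","joints")})
```

```text
507 [ 0.46136883 -0.40314889  0.11123246] [ 0.48308919 -0.38125541  0.12829119] [ 0.47252563 -0.39057354  0.12325239]
[0.10181976 0.42457296 0.89965023] 1.118967756178407 [ 0.48505176 -0.34304705  0.11017488]
{'t': np.float64(3.5667), 'ee_pos': array([ 0.4676, -0.3878,  0.2259]), 'eef_rot': array([ 7.862e-01,  6.179e-01, -3.000e-04, -9.100e-03]), 'dq': array([ 0.0029, -0.0148, -0.0175, -0.0065,  0.233 ,  0.0005]), 'contact_force': array([-1.2301,  2.824 , -4.4427]), 'joints': array([-8.7610e-01,  4.8150e-01,  1.4304e+00, -1.0000e-04,  1.2479e+00,
       -6.3750e-01])}
```

Request:
{"method": "move_arm", "body": {"commands": [[0,0,0,0,0,0],[0.002,0.004,-0.04,0,0,0],[0,0,-0.04,0,0,0],[0,0,-0.04,0,0,0],[0,0,-0.04,0,0,0],[0,0,-0.04,0,0,0],[0,0,-0.04,0,0,0],[0,0,-0.02,0,0,0],[0,0,-0.01,0,0,0],[0,0,0,0,0,0],[0,0,0,0,0,0]]}}

```text
t: 4.48
ee_pos: [0.4741, -0.3917, 0.1037]
eef_rot: [0.786, 0.618, 0.0, 0.001]
contact_force: [-0.5, 1.2, -0.5]
finger_gap: 0.087
grasp_force: 0.0
```

Request:
{"method": "move_arm", "body": {"commands": [[-0.002,0,-0.012,0,0,0],[0,0,0,0,0,0]]}}

```text
t: 4.65
ee_pos: [0.4722, -0.3908, 0.0965]
eef_rot: [0.786, 0.618, -0.0, 0.0]
contact_force: [-0.2, 0.0, -0.9]
finger_gap: 0.0871
grasp_force: 0.0
```

Request:
{"method": "move_arm", "body": {"commands": [[0,0,0,0,0,0],[0,0,0,0,0,0],[0,0,0,0,0,0],[0,0,0,0,0,0],[0,0,0,0,0,0],[0,0,0,0,0,0],[0,0,0,0,0,0],[0,0,0,0,0,0]], "claw": 1}}

```text
t: 5.32
ee_pos: [0.4721, -0.3906, 0.096]
eef_rot: [0.786, 0.618, -0.0, -0.0]
contact_force: [0.7, 0.0, 0.9]
finger_gap: 0.0417
grasp_force: 0.0
```

Run:
```python
from h import *
s=arm.sense(); print(s["ee_pos"],s["finger_gap"],s["grasp_force"],s["contact_force"])
k=s["ee_pos"]+np.array([0,0,.019]); q0=np.arccos((k[2]-.024)/.21704)-.0184
for q0 in(q0,1.12):
  e=np.array([-.235,-.972,0])
  f=lambda q:e*(.217*np.sin(q)+.004*np.cos(q))+np.array([0,0,.217*np.cos(q)-.004*np.sin(q)])
  P=np.array([f(q) for q in np.linspace(q0,.35,13)]); print(q0,(np.diff(P,axis=0)/.5).round(4).tolist())
```

```text
[ 0.47210257 -0.39056718  0.09602708] 0.04167624878042294 0.0 [0.71552417 0.01357905 0.91414204]
1.1196094890447001 [[0.0029, 0.0121, 0.0249], [0.0033, 0.0137, 0.024], [0.0037, 0.0151, 0.0231], [0.004, 0.0165, 0.022], [0.0043, 0.0179, 0.0209], [0.0046, 0.0191, 0.0197], [0.0049, 0.0203, 0.0184], [0.0052, 0.0214, 0.017], [0.0054, 0.0224, 0.0156], [0.0056, 0.0234, 0.014], [0.0058, 0.0242, 0.0125], [0.006, 0.0249, 0.0109]]
1.12 [[0.0029, 0.0121, 0.0249], [0.0033, 0.0137, 0.024], [0.0037, 0.0151, 0.0231], [0.004, 0.0165, 0.0221], [0.0043, 0.0179, 0.0209], [0.0046, 0.0191, 0.0197], [0.0049, 0.0203, 0.0184], [0.0052, 0.0214, 0.017], [0.0054, 0.0224, 0.0156], [0.0057, 0.0234, 0.0141], [0.0059, 0.0242, 0.0125], [0.006, 0.0249, 0.0109]]
```

Still closing, so I'll give the fingers more time.

Request:
{"method": "move_arm", "body": {"commands": [[0,0,0,0,0,0],[0,0,0,0,0,0],[0,0,0,0,0,0],[0,0,0,0,0,0],[0,0,0,0,0,0],[0,0,0,0,0,0],[0,0,0,0,0,0],[0,0,0,0,0,0]]}}

```text
t: 5.98
ee_pos: [0.4723, -0.3909, 0.0964]
eef_rot: [0.786, 0.618, -0.0, 0.0]
contact_force: [-0.9, -0.6, 2.3]
finger_gap: 0.0012
grasp_force: 1.1
```

The fingers closed past the knob, so I'll look.

Run:
```python
from h import *
a=arm.read_camera("wrist"); b=arm.read_camera("scene")
cv2.imwrite("pics/w2.png",a["img"][...,::-1]); np.save("wrist",cloud(a)); np.save("scene",cloud(b))
cv2.imwrite("pics/s2full.png",b["img"][...,::-1])
cv2.imwrite("pics/s2.png",cv2.resize(b["img"][280:440,380:580,::-1],None,fx=3.5,fy=3.5,interpolation=cv2.INTER_CUBIC))
```

```text
(no output)
```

View pics/w2.png

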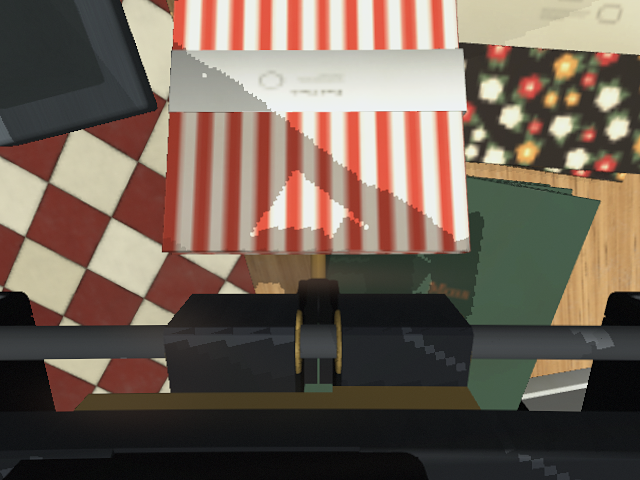

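View pics/s2.png

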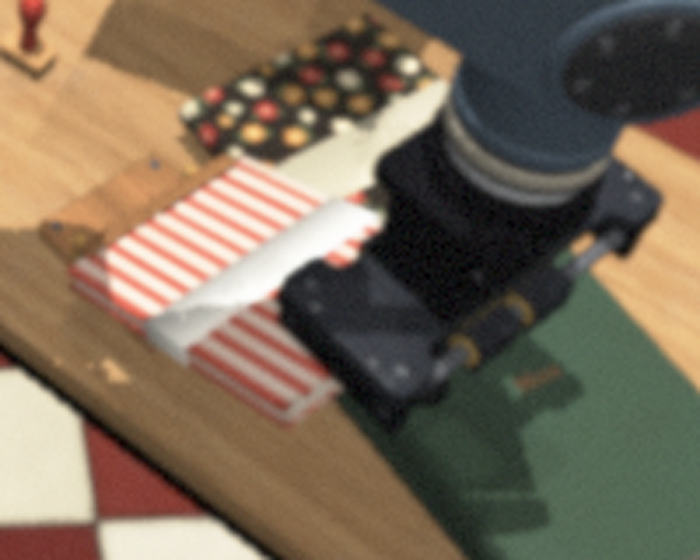

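The wrist view shows the shut fingers at (319,300). The stem is at (319,267), running in under them and hiding the knob, so I'll check whether the board moved.

Run:
```python
from h import *
W=np.load("wrist.npy")
m=W[130:240,190:450].reshape(-1,3); m=m[np.isfinite(m).all(1)]; c=m.mean(0); n=np.linalg.svd(m-c,full_matrices=False)[2][2]; n*=np.sign(n[2]); print(n,np.arcsin(n[2]),c)
print(W[244,[180,320,455]]); print("stem/fingers",W[256:300:4,319].round(4).tolist())
s=arm.sense(); print(s["finger_gap"],s["grasp_force"],s["contact_force"],s["ee_pos"])
```

```text
[0.09637015 0.40081717 0.9110754 ] 1.145885270836611 [ 0.4860349  -0.33754801  0.10296102]
[[ 0.41356485 -0.34827254  0.11522893]
 [ 0.47974711 -0.36443938  0.11488425]
 [ 0.54358594 -0.37975434  0.11545691]]
stem/fingers [[0.477, -0.3739, 0.1038], [0.4767, -0.3753, 0.1061], [0.4762, -0.3774, 0.1064], [0.4756, -0.3795, 0.1065], [0.4752, -0.3814, 0.1073], [0.4747, -0.3832, 0.1083], [0.4746, -0.3839, 0.112], [0.4751, -0.3815, 0.1229], [0.4752, -0.3809, 0.1292], [0.4751, -0.3815, 0.1323], [0.4751, -0.3814, 0.1369]]
0.0003047674562364112 1.1623456701636314 [-0.34443904 -0.26730018  2.82790756] [ 0.47228196 -0.39081673  0.09627435]
```

Run:
```python
from h import *
W=np.load("wrist.npy"); I=cv2.imread("pics/w2.png")
c=np.clip(I[240:400,220:420].astype(float)*2.5+15,0,255).astype(np.uint8)
cv2.imwrite("pics/w2c.png",cv2.resize(c,None,fx=3.7,fy=3.7,interpolation=cv2.INTER_CUBIC))
for v in(268,276,284,292): print(v,[(u,W[v,u].round(3).tolist()) for u in range(295,346,6)])
```

```text
268 [(295, [0.447, -0.413, 0.001]), (301, [0.452, -0.414, 0.002]), (307, [0.457, -0.415, 0.001]), (313, [0.473, -0.379, 0.107]), (319, [0.476, -0.38, 0.106]), (325, [0.475, -0.399, 0.054]), (331, [0.479, -0.4, 0.055]), (337, [0.483, -0.401, 0.055]), (343, [0.487, -0.401, 0.056])]
276 [(295, [0.445, -0.42, 0.0]), (301, [0.45, -0.421, 0.0]), (307, [0.455, -0.422, 0.001]), (313, [0.472, -0.382, 0.108]), (319, [0.475, -0.383, 0.108]), (325, [0.474, -0.405, 0.055]), (331, [0.478, -0.405, 0.056]), (337, [0.482, -0.407, 0.054]), (343, [0.486, -0.407, 0.055])]
284 [(295, [0.444, -0.427, 0.001]), (301, [0.467, -0.378, 0.127]), (307, [0.47, -0.38, 0.124]), (313, [0.472, -0.381, 0.124]), (319, [0.475, -0.382, 0.123]), (325, [0.478, -0.382, 0.124]), (331, [0.481, -0.381, 0.127]), (337, [0.484, -0.382, 0.127]), (343, [0.485, -0.413, 0.056])]
292 [(295, [0.442, -0.434, 0.0]), (301, [0.468, -0.378, 0.137]), (307, [0.47, -0.38, 0.133]), (313, [0.472, -0.381, 0.132]), (319, [0.475, -0.382, 0.132]), (325, [0.478, -0.382, 0.133]), (331, [0.481, -0.381, 0.136]), (337, [0.483, -0.381, 0.137]), (343, [0.483, -0.419, 0.056])]
```

View pics/w2c.png

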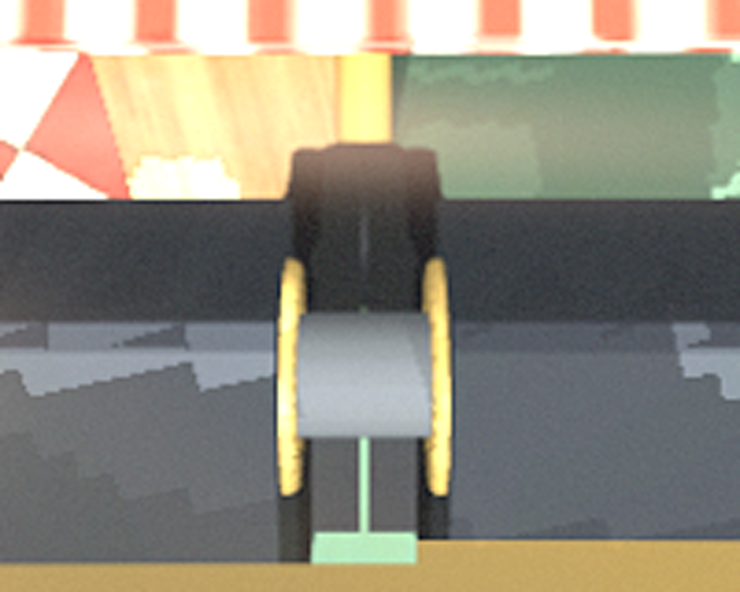

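The fingers did shut fully. Their tips sit on top of the knob at z of about 0.117, some 20 mm above the reported TCP height, and the board was pushed down slightly. I'll open, go 25 mm lower and grip again; the book below is at z 0.056.

Request:
{"method": "move_arm", "body": {"commands": [[0,0,0.02,0,0,0],[0,0,0,0,0,0],[0,0,0,0,0,0],[0,0,0,0,0,0],[0,0,0,0,0,0],[0,0,0,0,0,0],[0,0,0,0,0,0],[0,0,0,0,0,0],[0,0,0,0,0,0],[0,0,0,0,0,0],[0,0,0,0,0,0],[0,0,0,0,0,0]], "claw": -1}}

```text
t: 7.08
ee_pos: [0.4721, -0.3906, 0.106]
eef_rot: [0.786, 0.618, 0.0, -0.0]
contact_force: [0.1, 0.2, 0.2]
finger_gap: 0.0723
grasp_force: 0.0
```

Run:
```python
from h import *
a=arm.read_camera("wrist"); W=cloud(a); cv2.imwrite("pics/w3.png",a["img"][...,::-1])
I=a["img"].astype(int)
m=W[130:230,200:440].reshape(-1,3); m=m[np.isfinite(m).all(1)]; c=m.mean(0); n=np.linalg.svd(m-c,full_matrices=False)[2][2]; n*=np.sign(n[2]); print(np.arcsin(n[2]))
cv2.imwrite("pics/w3c.png",np.clip(cv2.resize(a["img"][220:480,140:500,::-1],None,fx=2.2,fy=2.2).astype(float)*2+10,0,255).astype(np.uint8))
k=(I.max(2)<60)&(W[...,2]>.085)&(W[...,2]<.15)
print(k.sum(), [np.nanpercentile(W[k],p,axis=0).round(4).tolist() for p in(2,50,98)])
s=arm.sense();print(s["ee_pos"],s["finger_gap"],s["contact_force"])
```

```text
1.1463548893183642
2465 [[0.4324, -0.4041, 0.1125], [0.4723, -0.3901, 0.1323], [0.5174, -0.3692, 0.1492]]
[ 0.47209728 -0.39057247  0.10602556] 0.07661119797405798 [-0.18735965 -0.06866885  0.97343808]
```

View pics/w3c.png

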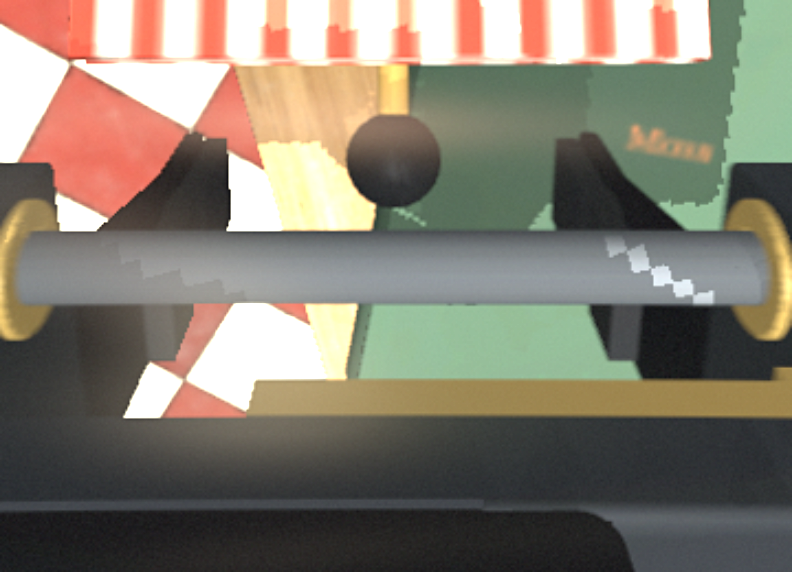

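The knob is at about (319,293) in the full wrist image, centred between the open fingers. Next I'll fit the ball and the fingertips.

Run:
```python
from h import *
from scipy.optimize import least_squares
a=arm.read_camera("wrist"); W=cloud(a); T=np.array(a["cam_to_world"])
w=W[276:308,303:336].reshape(-1,3); w=w[np.isfinite(w).all(1)]
m0=np.median(w[w[:,2]>.09],0); w=w[np.linalg.norm(w-m0,axis=1)<.02]
d=(m0-T[:3,3]);d/=np.linalg.norm(d)
r=least_squares(lambda c:np.linalg.norm(w-c,axis=1)-.012,m0+.01*d,loss="soft_l1",f_scale=.001); print(r.x,abs(r.fun).mean(),len(w), w.max(0))
for u in(236,240,396,400): print(u,[W[v,u].round(3).tolist() for v in range(278,324,6)])
```

```text
[ 0.47089701 -0.39544801  0.10983294] 0.0004097668829076405 1036 [ 0.48175792 -0.38372872  0.123319  ]
236 [[0.194, -0.613, -0.602], [0.436, -0.372, 0.132], [0.437, -0.373, 0.138], [0.437, -0.375, 0.139], [0.436, -0.378, 0.139], [0.435, -0.381, 0.14], [0.434, -0.384, 0.141], [0.434, -0.386, 0.142]]
240 [[0.205, -0.616, -0.602], [0.2, -0.632, -0.601], [0.195, -0.648, -0.601], [0.19, -0.665, -0.6], [0.186, -0.681, -0.598], [0.434, -0.384, 0.133], [0.433, -0.388, 0.133], [0.433, -0.39, 0.134]]
396 [[0.521, -0.421, 0.057], [0.521, -0.426, 0.054], [0.52, -0.43, 0.056], [0.519, -0.435, 0.055], [0.518, -0.439, 0.056], [0.509, -0.403, 0.132], [0.508, -0.406, 0.133], [0.507, -0.408, 0.134]]
400 [[0.524, -0.422, 0.056], [0.513, -0.39, 0.133], [0.512, -0.391, 0.138], [0.511, -0.393, 0.139], [0.51, -0.397, 0.139], [0.51, -0.399, 0.141], [0.509, -0.402, 0.14], [0.508, -0.404, 0.142]]
```

Request:
{"method": "move_arm", "body": {"commands": [[-0.002,-0.01,0,0,0,0],[0,0,-0.02,0,0,0],[0,0,-0.02,0,0,0],[0,0,-0.02,0,0,0],[0,0,-0.015,0,0,0],[0,0,0,0,0,0]]}}

```text
t: 7.68
ee_pos: [0.4698, -0.394, 0.0658]
eef_rot: [0.786, 0.618, -0.0, -0.003]
contact_force: [-0.2, -0.3, -0.6]
finger_gap: 0.0869
grasp_force: 0.0
```

Request:
{"method": "move_arm", "body": {"commands": [[0,0,0,0,0,0],[0,0,0,0,0,0],[0,0,0,0,0,0],[0,0,0,0,0,0],[0,0,0,0,0,0],[0,0,0,0,0,0],[0,0,0,0,0,0],[0,0,0,0,0,0],[0,0,0,0,0,0],[0,0,0,0,0,0],[0,0,0,0,0,0],[0,0,0,0,0,0]], "claw": 1}}

```text
t: 8.68
ee_pos: [0.4712, -0.3956, 0.0686]
eef_rot: [0.786, 0.618, 0.0, 0.0]
contact_force: [0.6, 0.1, -0.7]
finger_gap: 0.0222
grasp_force: 30.0
```

Gripped: gap 22 mm, 30 N. Swinging the board up along the arc now.

Request:
{"method": "move_arm", "body": {"commands": [[0.0015,0.006,0.013,0,0,0],[0.0015,0.006,0.013,0,0,0],[0.003,0.013,0.025,0,0,0],[0.0035,0.014,0.024,0,0,0],[0.004,0.0155,0.023,0,0,0],[0.004,0.017,0.022,0,0,0],[0.0045,0.018,0.021,0,0,0],[0.0045,0.0195,0.0195,0,0,0],[0.005,0.0205,0.018,0,0,0],[0,0,0,0,0,0]]}}

```text
t: 9.52
ee_pos: [0.4876, -0.3263, 0.1593]
eef_rot: [0.786, 0.619, 0.001, -0.001]
contact_force: [4.7, 5.1, -5.4]
finger_gap: 0.0221
grasp_force: 30.0
```

Request:
{"method": "move_arm", "body": {"commands": [[0.005,0.0215,0.017,0,0,0],[0.0055,0.0225,0.0155,0,0,0],[0.0055,0.0235,0.014,0,0,0],[0.006,0.024,0.0125,0,0,0],[0.003,0.0125,0.0055,0,0,0],[0,0,0,0,0,0],[0,0,0,0,0,0]]}}

```text
t: 10.1
ee_pos: [0.4998, -0.2747, 0.1893]
eef_rot: [0.786, 0.618, 0.002, -0.002]
contact_force: [7.5, 5.6, -13.7]
finger_gap: 0.0219
grasp_force: 30.0
```

Run:
```python
from h import *
s=arm.sense();print(s["t"],s["ee_pos"],s["finger_gap"],s["contact_force"])
a=arm.read_camera("scene"); W=cloud(a); b=a["img"][...,::-1]; cv2.imwrite("pics/s4.png",b)
```

```text
10.1 [ 0.49980414 -0.27466988  0.18929986] 0.021915560827905477 [  7.47882949   5.57269646 -13.66778713]
```

View pics/s4.png

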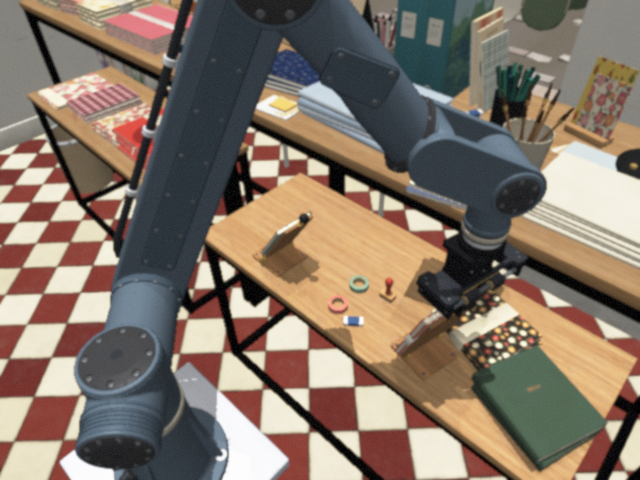

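The scene view shows the board raised, with its knob in the gripper at about (455,305), and the checked stand unchanged. I'll relax the strain, release and lift off.

Request:
{"method": "move_arm", "body": {"commands": [[-0.003,0,-0.004,0,0,0],[0,0,0,0,0,0]]}}

```text
t: 10.32
ee_pos: [0.4994, -0.2769, 0.1884]
eef_rot: [0.786, 0.618, 0.002, 0.0]
contact_force: [6.8, 3.6, -9.4]
finger_gap: 0.0226
grasp_force: 30.0
```

Request:
{"method": "move_arm", "body": {"commands": [[0,0,0,0,0,0],[0,0,0,0,0,0],[0,0,0,0,0,0],[0,0,0,0,0,0],[0,0,0,0,0,0],[0,0,0,0,0,0],[0,0,0,0,0,0],[0,0,0,0,0,0],[0,0,0,0,0,0],[0,0,0,0,0,0]], "claw": -1}}

```text
t: 11.15
ee_pos: [0.4978, -0.2789, 0.188]
eef_rot: [0.786, 0.618, -0.0, -0.0]
contact_force: [0.1, -0.7, -0.6]
finger_gap: 0.0804
grasp_force: 0.0
```

Request:
{"method": "move_arm", "body": {"commands": [[0,0,0.03,0,0,0],[0,0,0.05,0,0,0],[0,0,0.06,0,0,0],[0,0,0.06,0,0,0],[0,-0.03,0.04,0,0,0],[0,-0.06,0,0,0,0],[0,-0.06,0,0,0,0],[0,-0.06,0,0,0,0],[0,-0.04,0,0,0,0],[0,0,0,0,0,0],[0,0,0,0,0,0],[0,0,0,0,0,0]]}}

```text
t: 12.15
ee_pos: [0.4976, -0.4029, 0.3076]
eef_rot: [0.786, 0.618, 0.0, -0.001]
contact_force: [0.7, 0.8, 0.7]
finger_gap: 0.087
grasp_force: 0.0
```

Run:
```python
from h import *
from scipy.optimize import least_squares
s=arm.sense();print(s["t"],s["ee_pos"],s["dq"].__len__() and np.abs(s["dq"]).max(),s["contact_force"])
for n in("wrist","side","scene"):
    a=arm.read_camera(n); W=cloud(a); cv2.imwrite(f"pics/{n}5.png",a["img"][...,::-1]); T=np.array(a["cam_to_world"])
    k=(a["img"].max(2)<60)&(np.linalg.norm(W-[.499,-.279,.2265],axis=-1)<.05)
    k[np.isnan(W[...,2])]=0; w=W[k]; print(n,len(w))
    if len(w)>15:
        m0=np.median(w,0); d=m0-T[:3,3]; d/=np.linalg.norm(d)
        r=least_squares(lambda c:np.linalg.norm(w-c,axis=1)-.012,m0+.01*d,loss="soft_l1",f_scale=.001)
        h=(r.x-[.5185,-.2025,0])@[-.235,-.972,0]; print(r.x,abs(r.fun).mean(),"q",np.arctan2(h,r.x[2]-.024)-.018)
```

```text
12.15 [ 0.49762531 -0.40291897  0.30760692] 0.016919058659839226 [0.74582755 0.75946459 0.66362494]
wrist 984
[ 0.49951475 -0.27609749  0.22711565] 0.0004057142819575254 q 0.3400363910891327
side 94
[ 0.49900494 -0.27611563  0.22757773] 0.0006400407927128893 q 0.3398835960601718
scene 91
[ 0.50049041 -0.27831827  0.22676276] 0.0008800218277496027 q 0.34892434044971327
```

View pics/scene5.png

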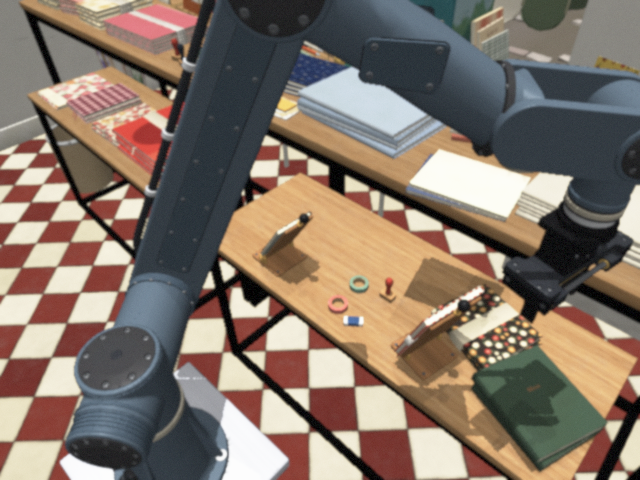

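The board now stands at q of about 0.34, with its knob at about (463,303). The gripper is clear and the checked stand's knob is still at (305,217).

```bash
python3 -c "
from rig import arm
print(arm.close_job())"
```

```text
the job is handed in; nothing more can be done
None
```

The striped notebook's board now leans back about 0.34 rad (roughly 19.5°) and stayed there after release; the gripper is clear, the checked stand was left as it was, and the job is handed in at about 12 s (the hand-in returned no verdict).

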